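# Drag a ceramic plinth out of a narrow filter chamber with a long picker

## Task

The ornament's ceramic plinth has slid to the far end of the narrow filter chamber. Take the long picker with the rubber foot from its hook, press its foot on top of the plinth firmly enough to drag it but never with more than about 15 N (ceramic and housing crack), and draw it out through the mouth until all of it lies on the drip tray. Do not touch the plinth with the gripper, hang the picker back on the hook it came from, and leave everything else where it stands.

Things in the scene. Friction and masses are not known exactly. Their poses are not given: they have to be found in the camera images.
- picker_grip (a point): Centre of the picker's grip, a square steel grip 22 x 22 mm, 60 mm tall. The picker hangs upright: grip, collar, straight round 10 mm rod, thinner telescopic stage, round black rubber foot 22 mm across. About 160 g. x, y square to the grip's faces, z up. Told from the scraper by its straight rod and round foot. The collar's underside is 36 mm below this point.
- picker_collar (a point): Underside of the picker's collar (32 mm across, 6 mm thick). The foot's underside lies 164 to 188 mm below it (200 to 224 below the grip's centre): the telescopic stage is left at any length in that range, is not measured and stays so under less than 50 N. The foot is sprung along the rod, about 2.5 N per mm, 9 mm of travel. Held, it tips least when pulled along the line the fingers close on.
- scraper_grip (a point): Centre of the like 22 x 22 x 60 mm grip of the other tool on the rail, a scraper with a curved shank and a flat 60 mm wide blade. A bystander, not needed. Picker and scraper may hang on either hook.
- rack: Fixed hook rail, 360 mm long, top at z = 200 mm. Origin on the work surface below it, y along the rail, z up. At y = -70 and +70 mm a forked hook stands out to -x: two level prongs to x = -105 mm, 8 mm wide, 16 mm apart, tops at z = 200 mm, open at the -x end. A tool's rod hangs between them near x = -80 mm, its collar resting on them; lift it 10 mm or more and draw it out to -x.
- bay: Fixed filter housing. Origin on the work surface under the chamber's middle, z up. The chamber runs along x, 56 mm wide (y -28 to +28), open at the top: side walls 150 mm tall from x = -85 (open mouth) to +105, far end closed at x = +85 mm by a wall 60 mm tall. Floor at z = 6 mm. Outside it reaches y = +78 and -118 mm.
- bay_mouth (a point): Middle of the chamber's mouth at floor level, 6 mm above the work surface, axes as the housing's. From here the floor runs on level, without a sill, to -x as the drip tray: 140 mm long, 120 mm wide.
- plinth_center (a point): Centre of the loose white glazed ceramic plinth, 90 mm long (its x), 44 wide (y), 30 high, 0.25 to 0.34 kg, lying flat on the chamber floor by the far end. Friction: foot on plinth about 1.2, plinth on floor about 0.3 (10 % off either way), so it follows the foot only when pressed with more than about 1.5 to 3 N; 6 to 9 N is a good press.
- ornament: Bystander: dark branching ornament on a round foot, 100 mm across, about 140 mm tall. Origin at the centre of its underside.
- jar: Bystander: jar 64 mm across, 85 mm tall. Origin at the centre of its underside.
- bottle: Bystander: bottle 56 mm across, 150 mm tall. Origin at the centre of its underside.
- beaker: Bystander: clear cup 70 mm across, 80 mm tall. Origin at the centre of its underside.
- airstone: Bystander: small grey air stone 32 mm across, 32 mm tall, standing beside the drip tray. Origin at the centre of its underside.
Mind the look-alikes: they are no part of the job. Leave any red look-alike of the part that bears picker_grip alone. There is more than one size of the part that bears plinth_center; the job needs the smaller.

How it is judged:
By the outcome, as a careful person would: the job done as asked, in the order asked, and still so for the second after the job is handed in, with the robot touching nothing.
It also fails if it takes over 58 s, if anything falls off the work surface, if the arm or the gripper's body presses on something with over 40 N, if the wrist force passes 120 N, or if a joint passes its speed limit or range.

## Robot

A 7-joint arm with a two-finger parallel gripper is mounted at the origin on the work surface. World frame = base frame: x ahead of the robot, y to its left, z up, the work surface at z = 0. Lengths are in mm, angles in rad, forces in N, time in s.
With the tool pointing down it reaches from about 350 to 900 mm from the base axis. Payload 7.2 kg.
Tool frame: the origin (TCP) lies midway between the tips of the shut fingers; the grasp point (between the pads) lies 19 mm behind it; z points along the fingers, x is the direction in which the jaws open and shut, and the axes are right-handed (so a half turn about z gives the same grasp; the last joint's range is limited). The gripper opens to 88 mm and grips with 3 to 60 N. Pads are 20 mm wide; open, the fingers measure 115 mm over their backs; the gripper's body (75 mm by 178 mm) begins 61 mm behind the grasp point.
Start: joints at [1.039, 0.411, -0.013, 1.596, 0.006, 1.134, -0.082], TCP at [279.583, -558.983, 222.653] pointing down, gripper open.
Joint ranges: [-2.95, 2.95], [-0.29, 1.99], [-1.47, 1.44], [0.14, 2.54], [-1.03, 4.17], [0.13, 1.85], [-2.86, 2.86]. Speed limits (rad/s): [2.39, 2.39, 3.01, 3.01, 3.14, 3.14, 3.14].

## Interface

Orientations are given as a 3x3 rotation matrix whose columns are the frame's x, y, z axes.
In Python, from plant import env gives the robot as it stands.
- The arm moves only by the tool send_rows, never from a script. Its argument "rows" is a list of rows, each an object of numbers: "tx", "ty", "tz": the shift along the tool's x, y, z in cm; "spin": the turn about the tool's z in degrees. A call has 1 to 8 rows; each row shifts and turns the commanded pose from where the row before left it, along the tool's axes as they then stand; what a row does not reach is not made up. A row lasts 1/12 s, in which the tool goes at most 41.7 mm and 7.16 degrees, less where a joint would pass 70% of its speed; a pose out of reach is approached as far as the arm can. A call is refused whole if a number of a shift passes 4.17 or a number of a turn 7.16, either way. A call with a gripper value outside its range is refused whole. "claw" is the finger opening in cm, from 0 to 8.78, set as the call begins (left out, the last holds). The fingers move at their own pace and stop on an object; the grip force is fixed at half the most. Time passes only in rows, so rows that do not move let the fingers close. It gives the time, the measured TCP pose, the force and the opening at its end, in the units of the state.
- env.observe(): the state, without advancing time (a new reading comes with each control period).
- env.get_image(name): name is "side" or "top" or "wrist"; returns the picture (480x640x3 uint8, red, green, blue); there is no depth.
- env.get_calibration(name): a dict with "camera_matrix" (3x3 intrinsics, pixels), "cam_to_world" (4x4, takes a point from camera to world coordinates); the wrist camera has in their place "mount" (4x4, takes a point from camera to tool coordinates, whose origin is the TCP and whose axes are the tool frame's). Camera axes: x right, y up, looking along -z (the intrinsics and any distortion apply to the point x, -y, -z); pixel columns grow to the right and rows downward; lengths in mm; the calibration is good to about 2 mm. A picture is of the moment at which its call begins: read the wrist's pose just before it. get_calibration takes no time and is no camera call.
- env.finish_job(): hands the job in, once; it reports no verdict.
The state is a dict: "t": time; "qpos": joint angles; "qd": joint speeds; "effort": joint torques, N m; "eef_pos": TCP position; "eef_rot": TCP orientation; "force": force on the tool from outside, world axes, zero at the start; "wrist_torque": the same for the moment, N m; "width": opening from 0.0 (shut) to 1.0 (fully open).
Only numpy, scipy, OpenCV 4.12 (cv2) and the standard library are available. Lean on these libraries where they do the work, as an engineer would, in place of code of your own. Each camera call takes 0.05 s, during which the arm holds its last target. There are 200 camera calls.

## Working session

There is one attempt and no reset: what is moved stays moved. The work goes in short steps, Python scripts to look and compute and a tool call to move; the robot and the scene stay as the last step left them, time stands still between calls to the robot, and variables do not carry over. Pictures are saved under pics/ and viewed, about 8 in all and at most 12, crops included, and the job is handed in when it is done.

Besides the shell and the picture viewer there is one more tool, called after ">>>" as name(argument=value, ...) on one line, values as JSON. send_rows: Moves the arm, as the interface text tells. Its arguments: {"type":"object","properties":{"rows":{"type":"array"},"claw":{"type":"number"}},"required":["rows"]}

```bash
mkdir -p pics; ls; python3 - <<'E'
from plant import env
import cv2,numpy as np
for n in("side","top","wrist"):
    im=env.get_image(n); cv2.imwrite(f"pics/{n}0.png",im[:,:,::-1])
    c=env.get_calibration(n); print(n,{k:np.round(v,3).tolist() for k,v in c.items()})
o=env.observe(); print(o)
E
```

```text
pics
side {'camera_matrix': [[462.299, 0.0, 317.549], [0.0, 462.299, 242.739], [0.0, 0.0, 1.0]], 'cam_to_world': [[-0.973, 0.178, -0.148, 418.143], [-0.232, -0.748, 0.622, 515.641], [0.0, 0.639, 0.769, 856.393], [0.0, 0.0, 0.0, 1.0]]}
top {'camera_matrix': [[581.712, 0.0, 324.131], [0.0, 581.712, 248.129], [0.0, 0.0, 1.0]], 'cam_to_world': [[-0.014, 0.99, -0.142, 385.063], [-1.0, -0.014, 0.005, -46.911], [0.003, 0.142, 0.99, 1342.262], [0.0, 0.0, 0.0, 1.0]]}
wrist {'camera_matrix': [[387.53, 0.0, 323.392], [0.0, 387.53, 237.131], [0.0, 0.0, 1.0]], 'mount': [[1.0, 0.0, -0.0, -0.065], [0.0, -0.962, -0.275, -76.427], [-0.0, 0.275, -0.962, -162.533], [0.0, 0.0, 0.0, 1.0]]}
{'t': 0.15, 'qpos': array([ 1.03878169,  0.41174094, -0.01275294,  1.59678784,  0.00557025,
        1.13427713, -0.0821957 ]), 'qd': array([-0.0006131 , -0.00103204,  0.00027619, -0.00235385, -0.00055482,
        0.00096354, -0.0013294 ]), 'effort': array([ 1.43984791e-03, -5.88334930e+01,  6.42414652e-01, -2.91290778e+01,
       -5.36513154e-02,  1.58052536e-02,  1.32675773e-04]), 'eef_pos': array([ 279.44690779, -558.65297758,  222.01276099]), 'eef_rot': array([[ 4.47409651e-01, -8.94328960e-01, -5.61397230e-04],
       [-8.94328360e-01, -4.47410002e-01,  1.03652521e-03],
       [-1.17816925e-03,  3.83220811e-05, -9.99999305e-01]]), 'force': array([ 0.8679177 , -0.06498982,  0.75909886]), 'wrist_torque': array([ 0.02578776,  0.01252248, -0.00194466]), 'width': 0.9983498359393784}
```

View pics/side0.png

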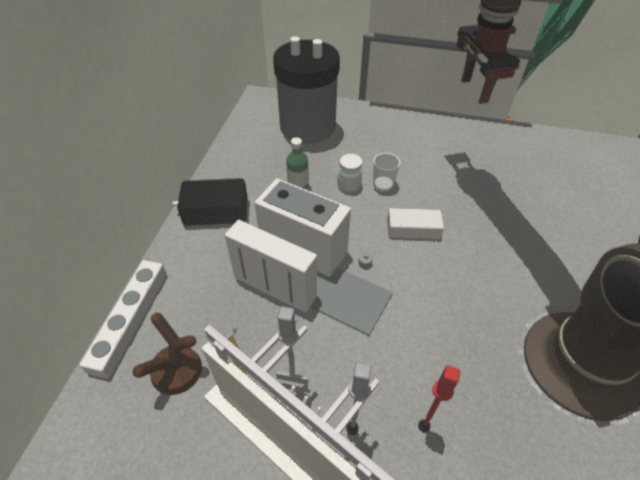

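View pics/top0.png

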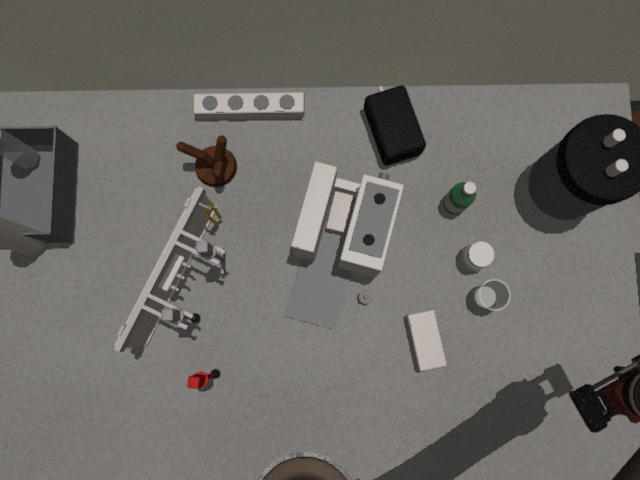

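The side view shows two tools with grey grips on the rail, at about (287,325) and (360,380), and a red look-alike at (447,385). The top view shows the same tools at (207,250) and (178,315). The small plinth is in the chamber at about (340,212) in the top view, and the larger look-alike block is outside at (426,340). I'll enlarge the rail and the chamber to confirm which is which.

```bash
cat > h.py <<'E'
import numpy as np,cv2
from plant import env
def ray(n,u,v,o=None):
    c=env.get_calibration(n);K=c["camera_matrix"]
    d=np.array([(u-K[0,2])/K[0,0],-(v-K[1,2])/K[1,1],-1])
    if n=="wrist":
        T=np.eye(4);T[:3,:3]=o["eef_rot"];T[:3,3]=o["eef_pos"];M=T@c["mount"]
    else: M=c["cam_to_world"]
    return M[:3,3],M[:3,:3]@d
def onz(n,u,v,z,o=None):
    p,d=ray(n,u,v,o);return p+d*(z-p[2])/d[2]
def proj(n,P,o=None):
    c=env.get_calibration(n);K=c["camera_matrix"]
    if n=="wrist":
        T=np.eye(4);T[:3,:3]=o["eef_rot"];T[:3,3]=o["eef_pos"];M=T@c["mount"]
    else: M=c["cam_to_world"]
    q=np.linalg.inv(M)@np.r_[P,1]
    return K[0,0]*q[0]/-q[2]+K[0,2],-K[1,1]*q[1]/-q[2]+K[1,2]
def tri(n1,p1,n2,p2):
    a,d=ray(n1,*p1);b,e=ray(n2,*p2)
    s=np.linalg.lstsq(np.c_[d,-e],b-a,rcond=None)[0]
    return (a+d*s[0]+b+e*s[1])/2,np.linalg.norm(a+d*s[0]-b-e*s[1])
E
python3 - <<'E'
import cv2,numpy as np
t=cv2.imread("pics/top0.png");s=cv2.imread("pics/side0.png")
a=cv2.resize(t[170:370,105:265],None,fx=3,fy=3,interpolation=cv2.INTER_CUBIC)
b=cv2.resize(s[295:455,215:395],None,fx=600/180*.53,fy=600/180*.53)
c=cv2.resize(t[155:335,280:410],(320,443),interpolation=cv2.INTER_CUBIC)
o=np.zeros((600,800,3),np.uint8);o[:600,:480]=a;o[:443,480:]=c
cv2.imwrite("pics/c1.png",o)
cv2.imwrite("pics/c2.png",cv2.resize(s[290:450,200:400],(800,640*600//640),interpolation=cv2.INTER_CUBIC))
E
```

```text
(no output)
```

View pics/c1.png

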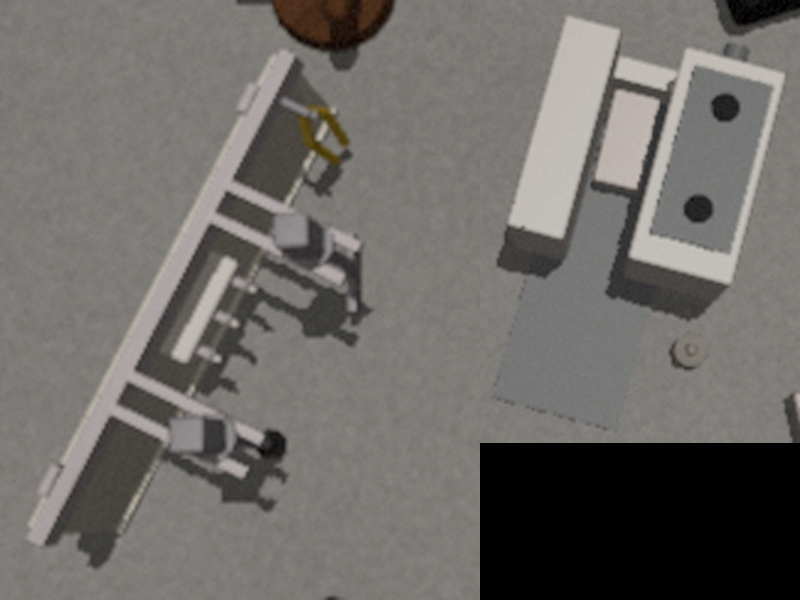

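View pics/c2.png

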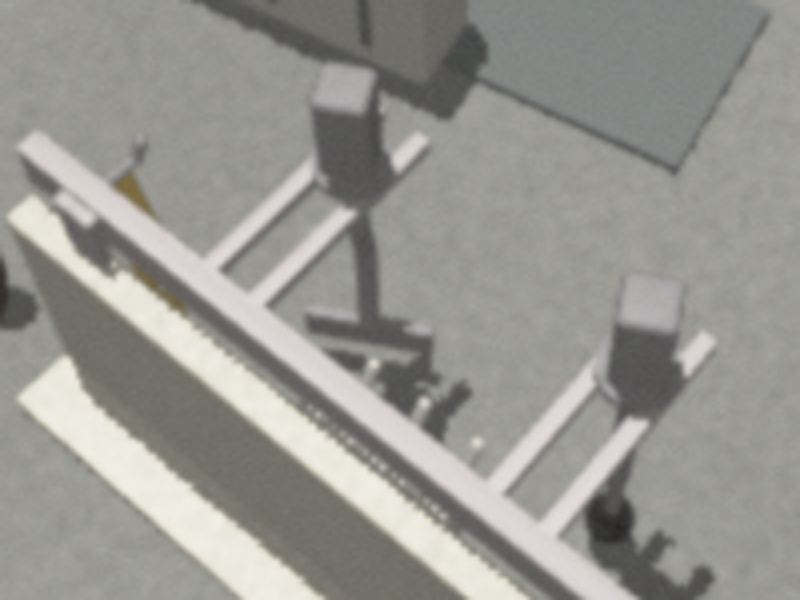

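The picker is the tool at top (178,315), side (360,380): it has a straight rod and a round black foot. The other tool, at top (207,250), has a flat blade, so it is the scraper. The plinth in the chamber is the smaller white block; the one outside at (426,340) is larger. Next I'll work out the poses.

```bash
cat > m.py <<'E'
from h import *
from scipy.optimize import least_squares
np.set_printoptions(precision=1,suppress=True)
def A(x,y): return 105+x/3,170+y/3
def C(x,y): return 280+x/2.4615,155+y/2.4615
def S(x,y): return 200+x/4,290+y/3.75
print("grip top tri",tri("top",A(186,436),"side",S(653,292)), onz("top",*A(186,436),266),onz("side",*S(653,292),266))
def fit(pts):
    P=np.array([onz("top",*p[2],p[3])[:2] for p in pts]);L=np.array([p[:2] for p in pts])
    def f(q):
        c,s=np.cos(q[2]),np.sin(q[2]);return (L@np.array([[c,s],[-s,c]])+q[:2]-P).ravel()
    best=min((least_squares(f,[P[:,0].mean(),P[:,1].mean(),a]) for a in (0,1.5,3,-1.5)),key=lambda r:r.cost)
    print(best.x,np.degrees(best.x[2]),best.fun.reshape(-1,2).tolist() if 0 else np.abs(best.fun).max());return best.x
print("bay");fit([(-85,28,C(80,240),150),(105,28,C(140,30),150),(-85,78,C(30,228),150),(105,78,C(88,17),150),(-85,-28,C(150,258),150),(105,-28,C(207,48),150),(105,-118,C(303,75),150),(-85,-118,C(250,283),150),(-225,60,C(15,400),6),(-225,-60,C(137,430),6)])
print("plinth");fit([(-45,22,C(115,182),36),(-45,-22,C(157,190),36),(45,22,C(138,90),36),(45,-22,C(180,97),36)])
# rack: prong tips (outer corner mean) and rail ends; prong centre tips at y=+-70+-12
print("rack")
fit([(-105,82,A(358,243),200),(-105,58,A(345,280),200),(-105,-58,A(285,445),200),(-105,-82,A(245,472),200),(0,180,A(290,55),200),(0,-180,A(38,540),200)])
fit([(-105,-82,A(358,243),200),(-105,-58,A(345,280),200),(-105,58,A(285,445),200),(-105,82,A(245,472),200),(0,-180,A(290,55),200),(0,180,A(38,540),200)])
print("airstone",onz("top",365,298,30))
E
python3 m.py
```

```text
grip top tri (array([419.6, 238.5, 266.1]), np.float64(1.4281353251741804)) [418.9 238.5 266. ] [420.3 238.4 266. ]
bay
[620.  -81.4  -0.3] -15.782546640602316 3.1195963860125815
plinth
[656.4 -90.4   6. ] 345.9156488873354 2.497197871297999
rack
[454.5 145.3  -2. ] -115.65150682006448 126.46976588147729
[515.1 271.5   1.1] 64.35864569013839 10.345634673702705
airstone [ 458.8 -143.4   30. ]
```

>>> send_rows(rows=[{"tz": -3.5}, {"tz": -3.5}, {"tz": -3.5}, {"tz": -3.5}, {"tx": -2.9, "ty": -2.75}, {"tx": -2.9, "ty": -2.75}, {"tx": -2.9, "ty": -2.75}, {"tx": -2.9, "ty": -2.75}], claw=8.5)

```text
invalid input at $.rows[0]: expected keys tx, ty, tz, spin
```

>>> send_rows(rows=[{"tx": -2.9, "ty": -2.75}, {"tx": -2.9, "ty": -2.75}, {"tx": -2.9, "ty": -2.75}, {"tx": -2.9, "ty": -2.75}, {"tx": -2.9, "ty": -2.75}, {"tx": -2.9, "ty": -2.75}, {"tx": -2.9, "ty": -2.75}, {"tx": -2.9, "ty": -2.75}])

```text
invalid input at $.rows[0]: expected keys tx, ty, tz, spin
```

>>> send_rows(rows=[{"tx": -3.4, "ty": -1.7}, {"tx": -3.4, "ty": -1.7}, {"tx": -3.4, "ty": -1.7}, {"tx": -3.4, "ty": -1.7}, {"tx": -3.4, "ty": -1.7}, {"tx": -3.4, "ty": -1.7}, {"spin": -7}, {"spin": -7}])

```text
invalid input at $.rows[0]: expected keys tx, ty, tz, spin
```

>>> send_rows(rows=[{"tx": 0, "ty": 0, "tz": -3.5, "spin": 0}, {"tx": 0, "ty": 0, "tz": -3.5, "spin": 0}, {"tx": 0, "ty": 0, "tz": -3.5, "spin": 0}, {"tx": 0, "ty": 0, "tz": -3.5, "spin": 0}, {"tx": -2.9, "ty": -2.75, "tz": 0, "spin": 0}, {"tx": -2.9, "ty": -2.75, "tz": 0, "spin": 0}, {"tx": -2.9, "ty": -2.75, "tz": 0, "spin": 0}, {"tx": -2.9, "ty": -2.75, "tz": 0, "spin": 0}], claw=8.5)

```text
t: 0.82
eef_pos: [326.1, -404.3, 362.5]
eef_rot: [[0.447, -0.895, -0.0], [-0.895, -0.447, -0.0], [-0.0, 0.0, -1.0]]
force: [1.4, 1.1, 0.4]
width: 0.966
```

>>> send_rows(rows=[{"tx": -2.9, "ty": -2.75, "tz": 0, "spin": 0}, {"tx": -2.9, "ty": -2.75, "tz": 0, "spin": 0}, {"tx": -2.9, "ty": -2.75, "tz": 0, "spin": 0}, {"tx": -2.9, "ty": -2.75, "tz": 0, "spin": 0}, {"tx": -2.9, "ty": -2.75, "tz": 0, "spin": 0}, {"tx": -2.9, "ty": -2.75, "tz": 0, "spin": 0}, {"tx": -2.9, "ty": -2.75, "tz": 0, "spin": 0}, {"tx": -2.9, "ty": -2.75, "tz": 0, "spin": 0}])

```text
t: 1.48
eef_pos: [418.9, -98.2, 362.7]
eef_rot: [[0.447, -0.894, 0.0], [-0.894, -0.447, -0.0], [0.001, -0.0, -1.0]]
force: [1.0, 0.1, 0.7]
width: 0.97
```

>>> send_rows(rows=[{"tx": -3.4, "ty": -1.7, "tz": 0, "spin": 0}, {"tx": -3.4, "ty": -1.7, "tz": 0, "spin": 0}, {"tx": -3.4, "ty": -1.7, "tz": 0, "spin": 0}, {"tx": -3.4, "ty": -1.7, "tz": 0, "spin": 0}, {"tx": -3.4, "ty": -1.7, "tz": 0, "spin": 0}, {"tx": -3.4, "ty": -1.7, "tz": 0, "spin": 0}, {"tx": 0, "ty": 0, "tz": 0, "spin": -7}, {"tx": 0, "ty": 0, "tz": 0, "spin": -7}])

```text
t: 2.15
eef_pos: [418.3, 130.5, 362.6]
eef_rot: [[0.658, -0.753, -0.0], [-0.753, -0.658, 0.0], [-0.001, -0.0, -1.0]]
force: [0.5, -1.2, -0.7]
width: 0.97
```

>>> send_rows(rows=[{"tx": -2.7, "ty": -2.4, "tz": 0, "spin": 0}, {"tx": -2.7, "ty": -2.4, "tz": 0, "spin": 0}, {"tx": -2.7, "ty": -2.4, "tz": 0, "spin": 0}, {"tx": 0, "ty": 0, "tz": 0, "spin": -7}, {"tx": 0, "ty": 0, "tz": 0, "spin": -7}, {"tx": 0, "ty": 0, "tz": 0, "spin": -7}, {"tx": 0, "ty": 0, "tz": 0, "spin": 0}])

```text
t: 2.73
eef_pos: [420.7, 236.5, 362.3]
eef_rot: [[0.882, -0.47, -0.001], [-0.47, -0.882, -0.0], [-0.001, 0.001, -1.0]]
force: [-0.4, -0.7, -0.0]
width: 0.965
```

```bash
python3 - <<'E'
from h import *
import pickle
o=env.observe(); im=env.get_image("wrist"); cv2.imwrite("pics/w1.png",im[:,:,::-1]); pickle.dump(o,open("o1.pkl","wb"))
print(o["eef_pos"],o["eef_rot"][:,0])
E
```

```text
[420.73496788 236.49288345 362.32136422] [ 8.82433364e-01 -4.70437093e-01 -5.47347776e-04]
```

View pics/w1.png

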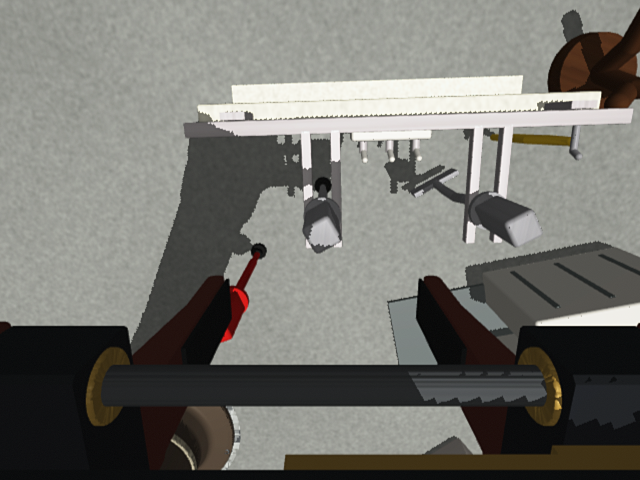

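The wrist view shows the picker's grip top at (322,232) with the foot behind it at (322,185). The scraper is at (520,225) and the red tool at (240,300). I'll enlarge the picker grip and the prongs for the grip's yaw.

```bash
python3 - <<'E'
from h import *
import pickle
o=pickle.load(open("o1.pkl","rb"))
im=cv2.imread("pics/w1.png")
cv2.imwrite("pics/c3.png",cv2.resize(im[120:270,250:400],(600,600),interpolation=cv2.INTER_CUBIC))
np.set_printoptions(precision=1,suppress=True)
print(onz("wrist",322,232,266,o), proj("wrist",np.r_[419.6,238.5,266],o))
E
```

```text
[423.2 241.9 266. ] (np.float64(319.69843010521623), np.float64(238.55109188208664))
```

View pics/c3.png

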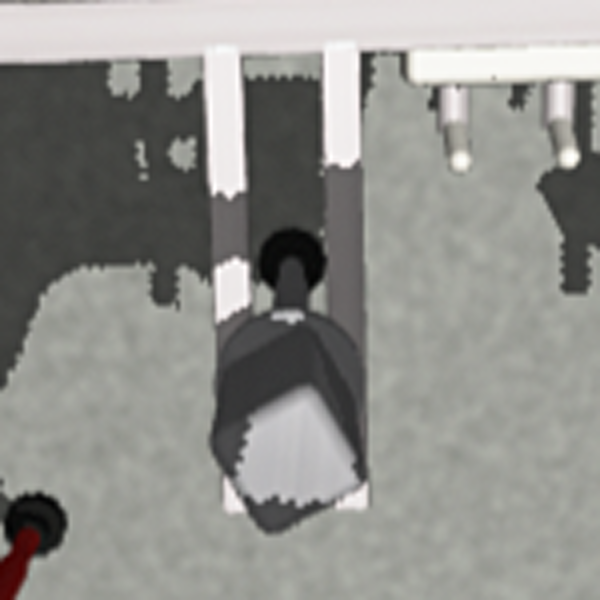

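```bash
python3 - <<'E'
from h import *
import pickle
o=pickle.load(open("o1.pkl","rb"))
np.set_printoptions(precision=1,suppress=True)
W=lambda x,y,z: onz("wrist",250+x/4,120+y/4,z,o)[:2]
c=np.array([W(*p,266) for p in [(310,380),(365,480),(268,530),(212,435)]])
print(c, c.mean(0))
for i in range(4):
    d=c[(i+1)%4]-c[i]; print(np.linalg.norm(d),np.degrees(np.arctan2(d[1],d[0]))%90)
for a,b in [((203,48),(222,510)),((360,42),(370,508))]:
    a=W(*a,200);b=W(*b,200);d=a-b;print("prong",a,b,np.linalg.norm(d),np.degrees(np.arctan2(d[1],d[0])))
a=onz("wrist",185,130,200,o);b=onz("wrist",632,115,200,o);d=(a-b)[:2];print("rail",np.linalg.norm(d),np.degrees(np.arctan2(d[1],d[0]))-90)
t=W(222,510,200)*.5+W(370,508,200)*.5; print("tips mid",t)
E
```

```text
[[432.2 250.8]
 [432.3 230.5]
 [413.1 230.4]
 [412.8 250.1]] [422.6 240.5]
20.246617415398145 0.3127714736090468
19.24141182259386 0.34191922441647193
19.737597251520366 0.9914420664420902
19.482142511981927 1.842809903898837
prong [438.9 308.2] [395.1 220.6] 97.9795916693091 63.4494540466351
prong [467.5 294.3] [424.  205.7] 98.71334826974064 63.88040646648491
rail 358.80116577817034 63.77682066745868
tips mid [409.6 213.1]
```

>>> send_rows(rows=[{"tx": 0, "ty": 0, "tz": 1, "spin": -7}, {"tx": 0, "ty": 0, "tz": 1, "spin": -7}, {"tx": 0, "ty": 0, "tz": 1, "spin": -7}, {"tx": 0, "ty": 0, "tz": 1, "spin": -7}, {"tx": 0, "ty": 0, "tz": 0, "spin": -1}, {"tx": 0.2, "ty": -0.4, "tz": 1, "spin": 0}, {"tx": 0, "ty": 0, "tz": 1, "spin": 0}, {"tx": 0, "ty": 0, "tz": 0, "spin": 0}])

```text
t: 3.45
eef_pos: [422.5, 239.9, 300.8]
eef_rot: [[1.0, 0.006, -0.002], [0.006, -1.0, -0.001], [-0.002, 0.001, -1.0]]
force: [-0.4, 0.7, -1.6]
width: 0.967
```

```bash
python3 - <<'E'
from h import *
o=env.observe(); im=env.get_image("wrist"); cv2.imwrite("pics/w2.png",im[:,:,::-1])
print(o["eef_pos"],o["eef_rot"][:,0])
print([proj("wrist",np.r_[422.6+a,240.5+b,266],o) for a,b in((-11,-11),(11,-11),(11,11),(-11,11))])
E
```

```text
[422.45494798 239.92938953 300.81678854] [ 0.99997911  0.00610386 -0.00212431]
[(np.float64(301.8496617996711), np.float64(289.09555318580937)), (np.float64(341.7824763622435), np.float64(289.33589887394976)), (np.float64(342.56656277017964), np.float64(251.36025313674173)), (np.float64(301.4646761608543), np.float64(251.11095302560136))]
```

View pics/w2.png

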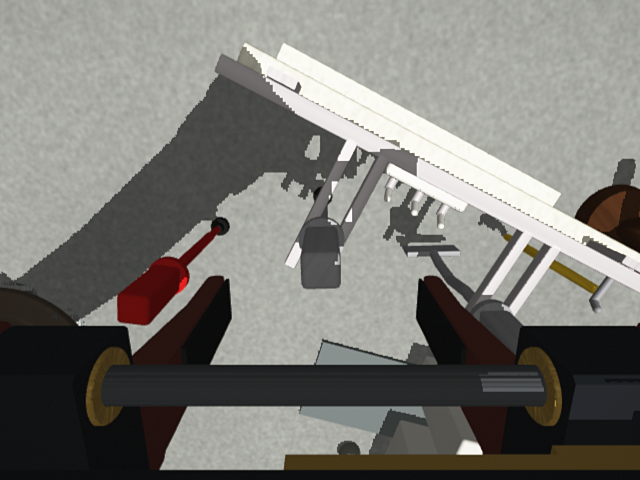

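The wrist view shows the grip top at columns 301–341 and rows 252–288, exactly where I predicted, so it sits centred between the fingers. I'll go down and close.

>>> send_rows(rows=[{"tx": 0, "ty": 0, "tz": 2.1, "spin": 0}, {"tx": 0, "ty": 0, "tz": 2.1, "spin": 0}, {"tx": 0, "ty": 0, "tz": 2.1, "spin": 0}, {"tx": 0, "ty": 0, "tz": 2.1, "spin": 0}, {"tx": 0, "ty": 0, "tz": 0, "spin": 0}])

```text
t: 3.92
eef_pos: [421.6, 239.1, 215.7]
eef_rot: [[1.0, 0.008, -0.004], [0.008, -1.0, -0.002], [-0.004, 0.002, -1.0]]
force: [-0.1, 0.1, 0.5]
width: 0.965
```

>>> send_rows(rows=[{"tx": 0, "ty": 0, "tz": 0, "spin": 0}, {"tx": 0, "ty": 0, "tz": 0, "spin": 0}, {"tx": 0, "ty": 0, "tz": 0, "spin": 0}, {"tx": 0, "ty": 0, "tz": 0, "spin": 0}, {"tx": 0, "ty": 0, "tz": 0, "spin": 0}, {"tx": 0, "ty": 0, "tz": 0, "spin": 0}, {"tx": 0, "ty": 0, "tz": 0, "spin": 0}, {"tx": 0, "ty": 0, "tz": 0, "spin": 0}], claw=1.5)

```text
t: 4.58
eef_pos: [423.0, 240.3, 218.8]
eef_rot: [[1.0, 0.01, 0.0], [0.01, -1.0, 0.0], [0.0, -0.0, -1.0]]
force: [0.2, 0.6, -0.2]
width: 0.403
```

>>> send_rows(rows=[{"tx": 0, "ty": 0, "tz": 0, "spin": 0}, {"tx": 0, "ty": 0, "tz": 0, "spin": 0}, {"tx": 0, "ty": 0, "tz": 0, "spin": 0}, {"tx": 0, "ty": 0, "tz": 0, "spin": 0}, {"tx": 0, "ty": 0, "tz": 0, "spin": 0}, {"tx": 0, "ty": 0, "tz": 0, "spin": 0}])

```text
t: 5.08
eef_pos: [422.8, 240.4, 218.6]
eef_rot: [[1.0, 0.01, -0.0], [0.01, -1.0, -0.0], [-0.0, 0.0, -1.0]]
force: [-0.6, 0.3, 0.8]
width: 0.251
```

>>> send_rows(rows=[{"tx": 0, "ty": 0, "tz": -0.5, "spin": 0}, {"tx": 0, "ty": 0, "tz": -0.5, "spin": 0}, {"tx": 0, "ty": 0, "tz": -0.5, "spin": 0}, {"tx": 0, "ty": 0, "tz": -0.5, "spin": 0}, {"tx": 0, "ty": 0, "tz": -0.5, "spin": 0}, {"tx": 0, "ty": 0, "tz": 0, "spin": 0}])

```text
t: 5.58
eef_pos: [423.5, 240.7, 244.9]
eef_rot: [[1.0, 0.01, 0.002], [0.01, -1.0, 0.001], [0.002, -0.001, -1.0]]
force: [0.5, 0.7, -1.8]
width: 0.25
```

```bash
python3 - <<'E'
from h import *
np.set_printoptions(precision=1,suppress=True)
print("red grip",tri("top",(195,382),"side",(449,372)),"foot",tri("top",(215,374),"side",(424,425)))
print(env.observe()["force"])
E
```

```text
red grip (array([296.4, 194.6, 220.3]), np.float64(3.6509146902499023)) foot (array([294.7, 197.2,   1.2]), np.float64(1.5187850752292145))
[ 0.5  0.7 -1.8]
```

>>> send_rows(rows=[{"tx": -0.42, "ty": 0.84, "tz": 0, "spin": 0}, {"tx": -0.42, "ty": 0.84, "tz": 0, "spin": 0}, {"tx": -0.42, "ty": 0.84, "tz": 0, "spin": 0}, {"tx": -0.42, "ty": 0.84, "tz": 0, "spin": 0}, {"tx": -0.42, "ty": 0.84, "tz": 0, "spin": 0}, {"tx": -0.42, "ty": 0.84, "tz": 0, "spin": 0}, {"tx": -0.42, "ty": 0.84, "tz": 0, "spin": 0}, {"tx": -0.42, "ty": 0.84, "tz": 0, "spin": 0}])

```text
t: 6.25
eef_pos: [389.4, 171.5, 243.5]
eef_rot: [[1.0, 0.009, 0.0], [0.009, -1.0, -0.001], [0.0, 0.001, -1.0]]
force: [0.2, -0.4, -0.9]
width: 0.247
```

>>> send_rows(rows=[{"tx": 0, "ty": 0, "tz": -1.5, "spin": 0}, {"tx": 0, "ty": 0, "tz": -2.8, "spin": 0}, {"tx": 0, "ty": 0, "tz": -2.8, "spin": 0}, {"tx": 0, "ty": 0, "tz": -2.8, "spin": 0}, {"tx": 0, "ty": 0, "tz": -2.8, "spin": 0}, {"tx": 0, "ty": 0, "tz": -2.8, "spin": 0}, {"tx": 1, "ty": 1.4, "tz": 0, "spin": 0}, {"tx": 1.8, "ty": 2.6, "tz": 0, "spin": 0}])

```text
t: 6.92
eef_pos: [417.4, 135.4, 400.8]
eef_rot: [[1.0, 0.015, 0.005], [0.015, -1.0, 0.0], [0.005, -0.0, -1.0]]
force: [0.2, 0.4, -2.5]
width: 0.253
```

>>> send_rows(rows=[{"tx": 2, "ty": 2.9, "tz": 0, "spin": 0}, {"tx": 2, "ty": 2.9, "tz": 0, "spin": 0}, {"tx": 2, "ty": 2.9, "tz": 0, "spin": 0}, {"tx": 2, "ty": 2.9, "tz": 0, "spin": 0}, {"tx": 2, "ty": 2.9, "tz": 0, "spin": 0}, {"tx": 2, "ty": 2.9, "tz": 0, "spin": 0}, {"tx": 2, "ty": 2.9, "tz": 0, "spin": 0}, {"tx": 2, "ty": 2.9, "tz": 0, "spin": 0}])

```text
t: 7.58
eef_pos: [580.7, -99.7, 398.5]
eef_rot: [[1.0, 0.009, -0.0], [0.009, -1.0, -0.0], [-0.0, 0.0, -1.0]]
force: [0.3, 1.5, -2.0]
width: 0.247
```

>>> send_rows(rows=[{"tx": 2, "ty": 2.9, "tz": 0, "spin": 0}, {"tx": 2, "ty": 2.9, "tz": 0, "spin": 0}, {"tx": 0, "ty": 0, "tz": 0, "spin": 5.5}, {"tx": 0, "ty": 0, "tz": 0, "spin": 5.5}, {"tx": 0, "ty": 0, "tz": 0, "spin": 5.4}, {"tx": 0, "ty": 0, "tz": 0, "spin": 0}, {"tx": 0, "ty": 0, "tz": 0, "spin": 0}])

```text
t: 8.17
eef_pos: [620.7, -155.4, 398.6]
eef_rot: [[0.963, -0.27, -0.0], [-0.27, -0.963, -0.0], [-0.0, 0.0, -1.0]]
force: [0.1, -0.0, -1.8]
width: 0.247
```

```bash
python3 - <<'E'
from h import *
import pickle
o=env.observe(); im=env.get_image("wrist"); cv2.imwrite("pics/w3.png",im[:,:,::-1]); pickle.dump(o,open("o3.pkl","wb"))
print(o["eef_pos"],o["eef_rot"][:,0],o["force"])
E
```

```text
[ 620.69606802 -155.38238753  398.62237797] [ 9.62802207e-01 -2.70207016e-01 -2.79208269e-04] [ 0.11813853 -0.01673032 -1.77756996]
```

View pics/w3.png

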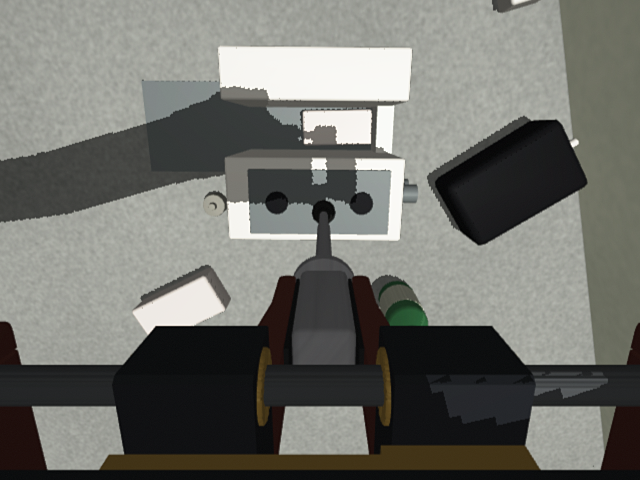

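```bash
python3 - <<'E'
from h import *
import pickle
o=pickle.load(open("o3.pkl","rb")); im=cv2.imread("pics/w3.png")
np.set_printoptions(precision=1,suppress=True)
a=np.radians(-15.8);R=np.array([[np.cos(a),-np.sin(a)],[np.sin(a),np.cos(a)]]);b0=np.array([620,-81.4])
B=lambda u,v,z:R.T@(onz("wrist",u,v,z,o)[:2]-b0)
for n,p in dict(Lout0=(219,47,150),Lout1=(411,47,150),Lin0=(220,100,150),Lin1=(411,100,150),Rin0=(226,157,150),Rin1=(404,157,150),Rout0=(229,239,150),Rout1=(401,239,150),tray=(143,81,6),tray2=(152,171,6),pl0=(302,110,36),pl1=(372,110,36),pl2=(302,143,36),pl3=(372,143,36),wallend=(377,125,66)).items(): print(n,B(*p))
cv2.imwrite("pics/c4.png",cv2.resize(im[30:250,130:430],(800,586),interpolation=cv2.INTER_CUBIC))
E
```

```text
Lout0 [-79.6  78.7]
Lout1 [106.2  79.1]
Lin0 [-82.   30.2]
Lin1 [109.3  30.6]
Rin0 [-79.8 -25.8]
Rin1 [105.6 -25.5]
Rout0 [ -82.5 -114.8]
Rout1 [ 107.6 -114.5]
tray [-219.4   62.8]
tray2 [-221.6  -56.4]
pl0 [-5.9 25.2]
pl1 [84.3 25.4]
pl2 [ -6.5 -16.1]
pl3 [ 85.8 -15.9]
wallend [87.4  6.8]
```

View pics/c4.png

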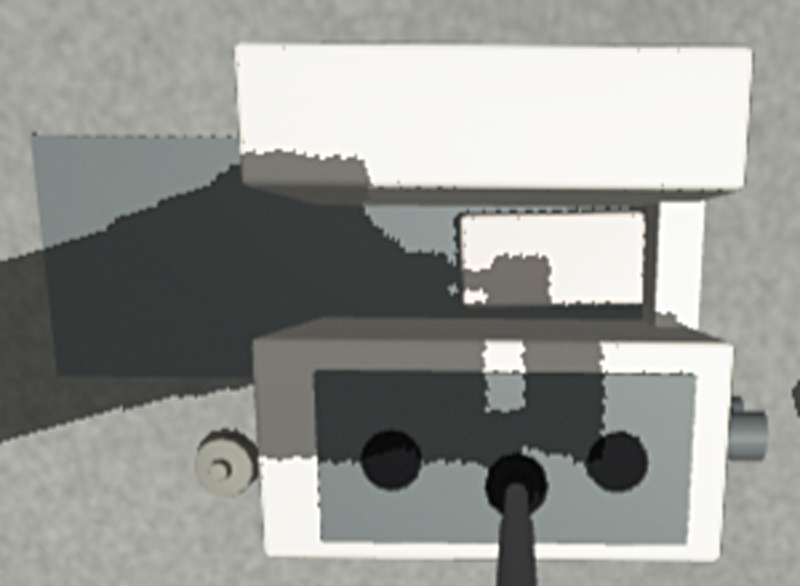

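>>> send_rows(rows=[{"tx": 0.6, "ty": -2.5, "tz": 0, "spin": 0}, {"tx": 0.6, "ty": -2.5, "tz": 0, "spin": 0}, {"tx": 0.5, "ty": -2.45, "tz": 0, "spin": 0}, {"tx": 0, "ty": 0, "tz": 2, "spin": 0}, {"tx": 0, "ty": 0, "tz": 2, "spin": 0}, {"tx": 0, "ty": 0, "tz": 2, "spin": 0}, {"tx": 0, "ty": 0, "tz": 2, "spin": 0}, {"tx": 0, "ty": 0, "tz": 0, "spin": 0}])

```text
t: 8.88
eef_pos: [656.0, -88.3, 314.4]
eef_rot: [[0.963, -0.27, -0.006], [-0.27, -0.963, 0.0], [-0.006, 0.001, -1.0]]
force: [0.3, -0.8, -2.3]
width: 0.248
```

>>> send_rows(rows=[{"tx": 0, "ty": 0, "tz": 1.5, "spin": 0}, {"tx": 0, "ty": 0, "tz": 1.5, "spin": 0}, {"tx": 0, "ty": 0, "tz": 1.5, "spin": 0}, {"tx": 0, "ty": 0, "tz": 1.5, "spin": 0}, {"tx": 0, "ty": 0, "tz": 0, "spin": 0}, {"tx": 0, "ty": 0, "tz": 0, "spin": 0}, {"tx": 0, "ty": 0, "tz": 0, "spin": 0}])

```text
t: 9.47
eef_pos: [658.6, -87.9, 260.3]
eef_rot: [[0.962, -0.272, 0.002], [-0.272, -0.962, -0.0], [0.002, -0.0, -1.0]]
force: [-0.0, 0.2, -1.2]
width: 0.247
```

>>> send_rows(rows=[{"tx": 0, "ty": 0, "tz": 0.8, "spin": 0}, {"tx": 0, "ty": 0, "tz": 0.8, "spin": 0}, {"tx": 0, "ty": 0, "tz": 0, "spin": 0}, {"tx": 0, "ty": 0, "tz": 0, "spin": 0}, {"tx": 0, "ty": 0, "tz": 0, "spin": 0}])

```text
t: 9.88
eef_pos: [658.0, -87.8, 242.7]
eef_rot: [[0.962, -0.273, -0.0], [-0.273, -0.962, 0.0], [-0.0, 0.0, -1.0]]
force: [-0.6, -0.1, -1.5]
width: 0.251
```

```bash
python3 - <<'E'
from h import *
o=env.observe(); im=env.get_image("wrist"); cv2.imwrite("pics/w4.png",im[:,:,::-1])
cv2.imwrite("pics/c5.png",cv2.resize(im[60:310,170:470],(720,600),interpolation=cv2.INTER_CUBIC))
print(o["eef_pos"],o["force"])
E
```

```text
[658.00863516 -87.81285777 242.6515892 ] [-0.64212648 -0.05407379 -1.52041321]
```

View pics/c5.png

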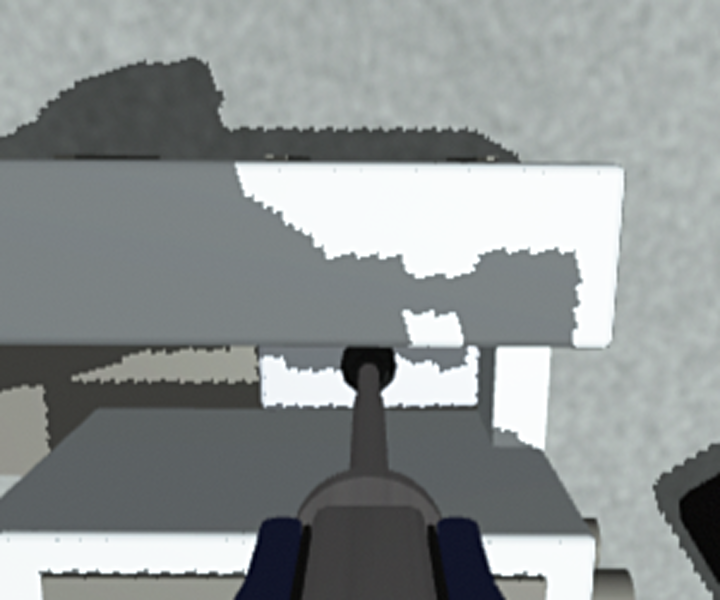

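The foot at crop (369,365) sits over the middle of the plinth, which spans columns 260–478. There is no contact yet. I'll step down and watch the force.

>>> send_rows(rows=[{"tx": 0, "ty": 0, "tz": 0.4, "spin": 0}, {"tx": 0, "ty": 0, "tz": 0, "spin": 0}, {"tx": 0, "ty": 0, "tz": 0, "spin": 0}])

```text
t: 10.18
eef_pos: [657.9, -87.9, 238.4]
eef_rot: [[0.962, -0.273, -0.0], [-0.273, -0.962, 0.0], [-0.0, 0.0, -1.0]]
force: [0.8, 0.3, -2.0]
width: 0.251
```

>>> send_rows(rows=[{"tx": 0, "ty": 0, "tz": 0.3, "spin": 0}, {"tx": 0, "ty": 0, "tz": 0, "spin": 0}, {"tx": 0, "ty": 0, "tz": 0, "spin": 0}])

```text
t: 10.43
eef_pos: [657.9, -87.9, 235.4]
eef_rot: [[0.962, -0.273, -0.0], [-0.273, -0.962, -0.0], [-0.0, 0.0, -1.0]]
force: [0.2, 0.3, -1.5]
width: 0.249
```

>>> send_rows(rows=[{"tx": 0, "ty": 0, "tz": 0.3, "spin": 0}, {"tx": 0, "ty": 0, "tz": 0, "spin": 0}, {"tx": 0, "ty": 0, "tz": 0, "spin": 0}])

```text
t: 10.68
eef_pos: [657.9, -87.9, 232.4]
eef_rot: [[0.962, -0.273, -0.0], [-0.273, -0.962, 0.0], [-0.0, 0.0, -1.0]]
force: [0.2, 0.8, -1.3]
width: 0.249
```

>>> send_rows(rows=[{"tx": 0, "ty": 0, "tz": 0.3, "spin": 0}, {"tx": 0, "ty": 0, "tz": 0, "spin": 0}, {"tx": 0, "ty": 0, "tz": 0, "spin": 0}])

```text
t: 10.93
eef_pos: [658.3, -87.8, 230.0]
eef_rot: [[0.962, -0.273, 0.001], [-0.273, -0.962, -0.0], [0.001, -0.0, -1.0]]
force: [-0.6, -1.6, 0.8]
width: 0.249
```

Contact, at about 2.4 N net.

>>> send_rows(rows=[{"tx": 0, "ty": 0, "tz": 0.2, "spin": 0}, {"tx": 0, "ty": 0, "tz": 0, "spin": 0}, {"tx": 0, "ty": 0, "tz": 0, "spin": 0}])

```text
t: 11.18
eef_pos: [658.4, -87.7, 228.4]
eef_rot: [[0.962, -0.273, 0.001], [-0.273, -0.962, -0.0], [0.001, -0.0, -1.0]]
force: [-0.5, 0.2, 5.4]
width: 0.249
```

>>> send_rows(rows=[{"tx": -0.2, "ty": 0, "tz": 0, "spin": 0}, {"tx": -0.3, "ty": 0, "tz": 0, "spin": 0}, {"tx": -0.3, "ty": 0, "tz": 0, "spin": 0}, {"tx": -0.4, "ty": 0, "tz": 0, "spin": 0}, {"tx": -0.4, "ty": 0, "tz": 0, "spin": 0}, {"tx": -0.4, "ty": 0, "tz": 0, "spin": 0}])

```text
t: 11.68
eef_pos: [638.9, -82.3, 228.2]
eef_rot: [[0.962, -0.273, 0.002], [-0.273, -0.962, -0.0], [0.002, -0.0, -1.0]]
force: [3.1, -1.1, 5.4]
width: 0.25
```

>>> send_rows(rows=[{"tx": -0.5, "ty": 0, "tz": 0, "spin": 0}, {"tx": -0.5, "ty": 0, "tz": 0, "spin": 0}, {"tx": -0.5, "ty": 0, "tz": 0, "spin": 0}, {"tx": -0.5, "ty": 0, "tz": 0, "spin": 0}, {"tx": -0.5, "ty": 0, "tz": 0, "spin": 0}, {"tx": -0.5, "ty": 0, "tz": 0, "spin": 0}, {"tx": -0.5, "ty": 0, "tz": 0, "spin": 0}, {"tx": -0.5, "ty": 0, "tz": 0, "spin": 0}])

```text
t: 12.35
eef_pos: [600.3, -71.5, 228.2]
eef_rot: [[0.962, -0.273, 0.002], [-0.273, -0.962, -0.0], [0.002, -0.0, -1.0]]
force: [2.2, -1.2, 5.9]
width: 0.248
```

>>> send_rows(rows=[{"tx": -0.5, "ty": 0, "tz": 0, "spin": 0}, {"tx": -0.5, "ty": 0, "tz": 0, "spin": 0}, {"tx": -0.5, "ty": 0, "tz": 0, "spin": 0}, {"tx": -0.5, "ty": 0, "tz": 0, "spin": 0}, {"tx": -0.5, "ty": 0, "tz": 0, "spin": 0}, {"tx": -0.5, "ty": 0, "tz": 0, "spin": 0}, {"tx": -0.5, "ty": 0, "tz": 0, "spin": 0}, {"tx": -0.5, "ty": 0, "tz": 0, "spin": 0}])

```text
t: 13.02
eef_pos: [561.9, -60.5, 228.2]
eef_rot: [[0.962, -0.273, 0.002], [-0.273, -0.962, -0.0], [0.002, -0.0, -1.0]]
force: [3.2, -0.9, 5.7]
width: 0.249
```

>>> send_rows(rows=[{"tx": -0.5, "ty": 0, "tz": 0, "spin": 0}, {"tx": -0.5, "ty": 0, "tz": 0, "spin": 0}, {"tx": -0.6, "ty": 0, "tz": 0, "spin": 0}, {"tx": -0.6, "ty": 0, "tz": 0, "spin": 0}, {"tx": -0.6, "ty": 0, "tz": 0, "spin": 0}, {"tx": -0.6, "ty": 0, "tz": 0, "spin": 0}, {"tx": -0.5, "ty": 0, "tz": 0, "spin": 0}, {"tx": -0.5, "ty": 0, "tz": 0, "spin": 0}])

```text
t: 13.68
eef_pos: [519.5, -48.6, 228.1]
eef_rot: [[0.962, -0.273, 0.002], [-0.273, -0.962, -0.0], [0.002, -0.0, -1.0]]
force: [1.9, -0.3, 5.1]
width: 0.249
```

>>> send_rows(rows=[{"tx": -0.5, "ty": 0, "tz": 0, "spin": 0}, {"tx": -0.6, "ty": 0, "tz": 0, "spin": 0}, {"tx": -0.6, "ty": 0, "tz": 0, "spin": 0}, {"tx": -0.6, "ty": 0, "tz": 0, "spin": 0}, {"tx": -0.6, "ty": 0, "tz": 0, "spin": 0}, {"tx": -0.6, "ty": 0, "tz": 0, "spin": 0}, {"tx": -0.6, "ty": 0, "tz": 0, "spin": 0}, {"tx": -0.3, "ty": 0, "tz": 0, "spin": 0}])

```text
t: 14.35
eef_pos: [476.8, -36.4, 228.0]
eef_rot: [[0.962, -0.273, 0.001], [-0.273, -0.962, -0.001], [0.001, 0.0, -1.0]]
force: [2.0, -0.4, 5.5]
width: 0.245
```

```bash
python3 - <<'E'
from h import *
o=env.observe(); im=env.get_image("top"); cv2.imwrite("pics/t2.png",im[:,:,::-1])
cv2.imwrite("pics/c6.png",cv2.resize(im[140:350,260:460,::-1],(571,600),interpolation=cv2.INTER_CUBIC))
print(o["eef_pos"],o["force"])
E
```

```text
[476.82261769 -36.41299528 228.03016195] [ 2.00975671 -0.35340191  5.50301197]
```

View pics/c6.png

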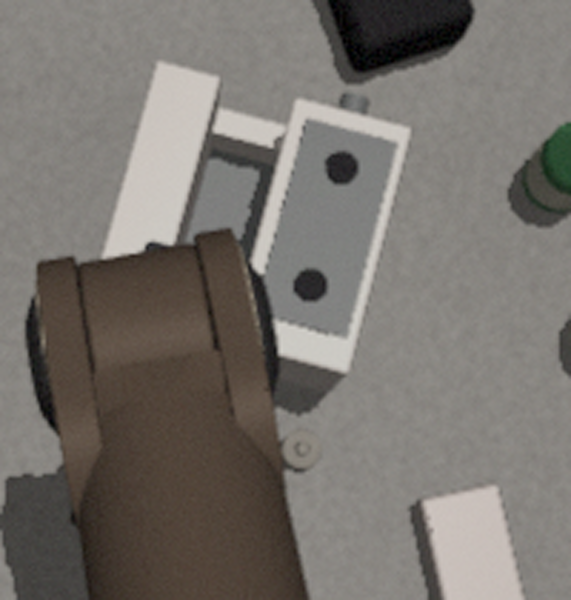

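The chamber is empty. The arm hides the tray in this view, so I'll lift straight up and check the plinth with the wrist camera, as numbers only.

>>> send_rows(rows=[{"tx": 0, "ty": 0, "tz": 0, "spin": 0}, {"tx": 0, "ty": 0, "tz": -0.5, "spin": 0}, {"tx": 0, "ty": 0, "tz": -0.5, "spin": 0}, {"tx": 0, "ty": 0, "tz": -2, "spin": 0}, {"tx": 0, "ty": 0, "tz": -2.5, "spin": 0}, {"tx": 0, "ty": 0, "tz": -2.5, "spin": 0}, {"tx": 0, "ty": 0, "tz": 0, "spin": 0}, {"tx": 0, "ty": 0, "tz": 0, "spin": 0}])

```text
t: 15.07
eef_pos: [476.8, -36.5, 308.1]
eef_rot: [[0.962, -0.273, 0.0], [-0.273, -0.962, -0.0], [0.0, 0.0, -1.0]]
force: [-0.7, 0.2, -1.5]
width: 0.247
```

```bash
cat > pl.py <<'E'
from h import *
np.set_printoptions(precision=1,suppress=True)
o=env.observe(); im=env.get_image("wrist"); cv2.imwrite("pics/w5.png",im[:,:,::-1])
print(o["eef_pos"],o["eef_rot"][:,0],o["force"])
a=np.radians(-15.8);R=np.array([[np.cos(a),-np.sin(a)],[np.sin(a),np.cos(a)]]);b0=np.array([620,-81.4])+R@np.array([3,2.4])
hsv=cv2.cvtColor(im,cv2.COLOR_RGB2HSV)
for th in (150,200):
  m=((im.min(2)>th)&(hsv[...,1]<40)).astype(np.uint8)
  n,l,s,c=cv2.connectedComponentsWithStats(m)
  for i in range(1,n):
    if s[i,4]>400:
        ys,xs=np.nonzero(l==i)
        box=cv2.boxPoints(cv2.minAreaRect(np.c_[xs,ys].astype(np.float32)))
        print(th,s[i],im[l==i].mean(0),[R.T@(onz("wrist",*p,36,o)[:2]-b0) for p in box])
E
python3 pl.py
```

```text
[476.8 -36.5 308.1] [ 1.  -0.3  0. ] [-0.7  0.2 -1.5]
150 [   65     0   405   145 30570] [160.6 162.5 155.6] [array([-408. ,  198.5]), array([ -7.1, 198.4]), array([ 7.2, 59.2]), array([-433.6,   59.5])]
150 [ 542    0   98  127 6039] [159.3 161.2 154.4] [array([ 65.4, 198.3]), array([161.8, 198.3]), array([188.7,  77.9]), array([84., 78.])]
150 [ 439   73   82   43 1133] [158.6 160.3 153.8] [array([-33.4,  96.4]), array([-25.4, 134. ]), array([ 60.8, 112.5]), array([55. , 73.8])]
150 [ 48 101  34  41 519] [158.4 160.  153.4] [array([-445.8,  100.1]), array([-418. ,  107.3]), array([-412.7,   64.3]), array([-441.3,   56.8])]
150 [ 28 118  42  46 548] [158.6 160.1 153.6] [array([-468.4,   86.6]), array([-427.1,   90.5]), array([-431. ,   40.5]), array([-473.6,   36.3])]
150 [  405   127   235   112 17460] [230.9 230.3 225.1] [array([-57.3, -46. ]), array([-63.5,  77.8]), array([189.8,  75.9]), array([216.7, -48.4])]
150 [ 284  177   79   39 1457] [239.3 235.3 229.9] [array([-197.2,   20.2]), array([-108.9,   23.9]), array([-105.9,  -18.7]), array([-196.6,  -22.6])]
150 [   15   189  
[... 623 characters left out ...]
 167.7 160.8] [array([-209.9, -280.4]), array([ -99.3, -280.6]), array([ -97.2, -358.1]), array([-212.4, -357.9])]
200 [  405   128   235    61 13675] [244.9 243.9 239.3] [array([-60.1,  12.2]), array([-63.4,  76.8]), array([189.4,  75.4]), array([203.5,  10.6])]
200 [ 284  178   78   37 1305] [244.2 240.6 235.6] [array([-196.7,   19.1]), array([-109.9,   22.8]), array([-107. ,  -17.6]), array([-196.1,  -21.4])]
200 [541 189  24  40 652] [244.2 243.1 238. ] [array([ 98.1, -32.1]), array([99. , 12.2]), array([119.9,   8.5]), array([119.6, -36. ])]
200 [ 396  254  219   90 5376] [243.2 241.9 236.4] [array([ -60.4, -184.4]), array([-65.4, -66. ]), array([192. , -68.8]), array([ 215.4, -187.7])]
```

The plinth measures bay x −197 to −107 mm and y ±21 mm, so all of it lies on the tray, which spans −225 to −85. Now I'll take the picker back to the hook.

>>> send_rows(rows=[{"tx": -1.2, "ty": -1.5, "tz": 0, "spin": 0}, {"tx": -2.2, "ty": -2.7, "tz": 0, "spin": 0}, {"tx": -2.2, "ty": -2.7, "tz": 0, "spin": 0}, {"tx": -2.2, "ty": -2.7, "tz": 0, "spin": 0}, {"tx": -2.2, "ty": -2.7, "tz": 0, "spin": 0}, {"tx": -2.2, "ty": -2.7, "tz": 0, "spin": 0}, {"tx": -1.95, "ty": -2.6, "tz": 0, "spin": 0}, {"tx": 0, "ty": 0, "tz": 0, "spin": -5.5}])

```text
t: 15.78
eef_pos: [385.1, 176.7, 306.7]
eef_rot: [[0.984, -0.176, -0.002], [-0.176, -0.984, 0.001], [-0.003, -0.001, -1.0]]
force: [-0.5, -0.2, -1.9]
width: 0.246
```

>>> send_rows(rows=[{"tx": 0, "ty": 0, "tz": 0, "spin": -5.5}, {"tx": 0, "ty": 0, "tz": 0, "spin": -5.4}, {"tx": 0, "ty": 0, "tz": -0.0, "spin": 0}, {"tx": 0, "ty": 0, "tz": 2, "spin": 0}, {"tx": 0, "ty": 0, "tz": 2, "spin": 0}, {"tx": 0, "ty": 0, "tz": 2, "spin": 0}, {"tx": 0, "ty": 0, "tz": 0, "spin": 0}, {"tx": 0, "ty": 0, "tz": 0, "spin": 0}])

```text
t: 16.45
eef_pos: [388.0, 170.8, 246.7]
eef_rot: [[1.0, 0.008, -0.004], [0.008, -1.0, -0.001], [-0.004, 0.001, -1.0]]
force: [0.5, -0.8, -1.4]
width: 0.248
```

>>> send_rows(rows=[{"tx": 0.5, "ty": -1, "tz": 0, "spin": 0}, {"tx": 0.5, "ty": -1, "tz": 0, "spin": 0}, {"tx": 0.5, "ty": -1, "tz": 0, "spin": 0}, {"tx": 0.5, "ty": -1, "tz": 0, "spin": 0}, {"tx": 0, "ty": 0, "tz": 0, "spin": 0}, {"tx": 0, "ty": 0, "tz": 0, "spin": 0}])

```text
t: 16.95
eef_pos: [408.7, 211.9, 248.3]
eef_rot: [[1.0, 0.01, 0.0], [0.01, -1.0, 0.001], [0.0, -0.001, -1.0]]
force: [-0.8, 0.3, -1.3]
width: 0.252
```

>>> send_rows(rows=[{"tx": 0.5, "ty": -1, "tz": 0, "spin": 0}, {"tx": 0.5, "ty": -1, "tz": 0, "spin": 0}, {"tx": 0.4, "ty": -0.85, "tz": 0, "spin": 0}, {"tx": 0, "ty": 0, "tz": 0, "spin": 0}, {"tx": 0, "ty": 0, "tz": 0, "spin": 0}, {"tx": 0, "ty": 0, "tz": 0, "spin": 0}])

```text
t: 17.45
eef_pos: [422.0, 239.5, 247.6]
eef_rot: [[1.0, 0.01, -0.0], [0.01, -1.0, -0.001], [-0.0, 0.001, -1.0]]
force: [-0.6, -1.5, -2.1]
width: 0.25
```

>>> send_rows(rows=[{"tx": 0, "ty": 0, "tz": 0.8, "spin": 0}, {"tx": 0, "ty": 0, "tz": 0.8, "spin": 0}, {"tx": 0, "ty": 0, "tz": 0.8, "spin": 0}, {"tx": 0, "ty": 0, "tz": 0, "spin": 0}, {"tx": 0, "ty": 0, "tz": 0, "spin": 0}, {"tx": 0, "ty": 0, "tz": 0, "spin": 0}])

```text
t: 17.95
eef_pos: [422.2, 240.2, 223.6]
eef_rot: [[1.0, 0.01, -0.0], [0.01, -1.0, -0.0], [-0.0, 0.0, -1.0]]
force: [-0.2, 0.2, -1.3]
width: 0.248
```

>>> send_rows(rows=[{"tx": 0, "ty": 0, "tz": 0.2, "spin": 0}, {"tx": 0, "ty": 0, "tz": 0.2, "spin": 0}, {"tx": 0, "ty": 0, "tz": 0, "spin": 0}, {"tx": 0, "ty": 0, "tz": 0, "spin": 0}])

```text
t: 18.28
eef_pos: [422.3, 240.2, 219.6]
eef_rot: [[1.0, 0.01, 0.0], [0.01, -1.0, -0.0], [0.0, 0.0, -1.0]]
force: [-0.6, -0.3, -1.2]
width: 0.246
```

>>> send_rows(rows=[{"tx": 0, "ty": 0, "tz": 0.1, "spin": 0}, {"tx": 0, "ty": 0, "tz": 0, "spin": 0}, {"tx": 0, "ty": 0, "tz": 0, "spin": 0}])

```text
t: 18.53
eef_pos: [422.3, 240.2, 218.6]
eef_rot: [[1.0, 0.01, 0.0], [0.01, -1.0, -0.0], [0.0, 0.0, -1.0]]
force: [0.1, 0.4, -1.7]
width: 0.248
```

>>> send_rows(rows=[{"tx": 0, "ty": 0, "tz": 0.1, "spin": 0}, {"tx": 0, "ty": 0, "tz": 0, "spin": 0}, {"tx": 0, "ty": 0, "tz": 0, "spin": 0}])

```text
t: 18.78
eef_pos: [422.4, 240.2, 218.6]
eef_rot: [[1.0, 0.01, 0.001], [0.01, -1.0, -0.001], [0.001, 0.001, -1.0]]
force: [-1.5, -2.9, 8.2]
width: 0.251
```

>>> send_rows(rows=[{"tx": 0, "ty": 0, "tz": -0.07, "spin": 0}, {"tx": 0, "ty": 0, "tz": 0, "spin": 0}])

```text
t: 18.95
eef_pos: [422.5, 240.3, 218.6]
eef_rot: [[1.0, 0.01, 0.0], [0.01, -1.0, 0.0], [0.0, -0.0, -1.0]]
force: [-0.8, -1.4, 3.3]
width: 0.251
```

>>> send_rows(rows=[{"tx": 0, "ty": 0, "tz": 0, "spin": 0}, {"tx": 0, "ty": 0, "tz": 0, "spin": 0}, {"tx": 0, "ty": 0, "tz": 0, "spin": 0}, {"tx": 0, "ty": 0, "tz": 0, "spin": 0}, {"tx": 0, "ty": 0, "tz": 0, "spin": 0}, {"tx": 0, "ty": 0, "tz": 0, "spin": 0}, {"tx": 0, "ty": 0, "tz": 0, "spin": 0}, {"tx": 0, "ty": 0, "tz": 0, "spin": 0}], claw=8.5)

```text
t: 19.62
eef_pos: [422.3, 240.2, 218.3]
eef_rot: [[1.0, 0.01, -0.0], [0.01, -1.0, -0.0], [-0.0, 0.0, -1.0]]
force: [0.0, 0.2, -0.2]
width: 0.814
```

>>> send_rows(rows=[{"tx": 0, "ty": 0, "tz": 0, "spin": 0}, {"tx": 0, "ty": 0, "tz": 0, "spin": 0}, {"tx": 0, "ty": 0, "tz": 0, "spin": 0}, {"tx": 0, "ty": 0, "tz": 0, "spin": 0}, {"tx": 0, "ty": 0, "tz": 0, "spin": 0}, {"tx": 0, "ty": 0, "tz": 0, "spin": 0}])

```text
t: 20.12
eef_pos: [422.3, 240.2, 218.3]
eef_rot: [[1.0, 0.01, 0.0], [0.01, -1.0, -0.0], [0.0, 0.0, -1.0]]
force: [-0.4, 0.4, 0.3]
width: 0.967
```

Next: rise, back off toward −y, and take a final look that combines the top and side crops.

>>> send_rows(rows=[{"tx": 0, "ty": 0, "tz": -1.5, "spin": 0}, {"tx": 0, "ty": 0, "tz": -2, "spin": 0}, {"tx": 0, "ty": 0, "tz": -3, "spin": 0}, {"tx": 0, "ty": 0, "tz": -3, "spin": 0}, {"tx": 0, "ty": 0, "tz": -3, "spin": 0}, {"tx": 0, "ty": 0, "tz": -3, "spin": 0}, {"tx": 0, "ty": 2, "tz": 0, "spin": 0}, {"tx": 0, "ty": 3.5, "tz": 0, "spin": 0}])

```text
t: 20.78
eef_pos: [422.7, 188.4, 375.1]
eef_rot: [[1.0, 0.016, 0.003], [0.016, -1.0, 0.003], [0.003, -0.003, -1.0]]
force: [1.0, -0.6, -1.5]
width: 0.972
```

>>> send_rows(rows=[{"tx": 0, "ty": 3.5, "tz": 0, "spin": 0}, {"tx": 0, "ty": 3.5, "tz": 0, "spin": 0}, {"tx": 0, "ty": 3.5, "tz": 0, "spin": 0}, {"tx": 0, "ty": 3.5, "tz": 0, "spin": 0}, {"tx": 0, "ty": 3.5, "tz": 0, "spin": 0}, {"tx": 0, "ty": 3.5, "tz": 0, "spin": 0}, {"tx": 0, "ty": 3.5, "tz": 0, "spin": 0}, {"tx": 0, "ty": 3.5, "tz": 0, "spin": 0}])

```text
t: 21.45
eef_pos: [425.3, -96.5, 373.6]
eef_rot: [[1.0, 0.01, 0.001], [0.01, -1.0, -0.001], [0.001, 0.001, -1.0]]
force: [1.2, 0.4, 1.2]
width: 0.966
```

>>> send_rows(rows=[{"tx": 0, "ty": 3.5, "tz": 0, "spin": 0}, {"tx": 0, "ty": 3.5, "tz": 0, "spin": 0}, {"tx": 0, "ty": 3.5, "tz": 0, "spin": 0}, {"tx": 0, "ty": 3.5, "tz": 0, "spin": 0}, {"tx": 0, "ty": 3.5, "tz": 0, "spin": 0}, {"tx": 0, "ty": 3, "tz": 0, "spin": 0}, {"tx": 0, "ty": 2, "tz": 0, "spin": 0}, {"tx": 0, "ty": 0, "tz": 0, "spin": 0}])

```text
t: 22.12
eef_pos: [426.6, -324.6, 372.2]
eef_rot: [[1.0, 0.004, -0.002], [0.004, -1.0, -0.0], [-0.002, 0.0, -1.0]]
force: [-0.5, -0.1, -0.2]
width: 0.967
```

```bash
python3 - <<'E'
from h import *
t=env.get_image("top")[:,:,::-1]; s=env.get_image("side")[:,:,::-1]
o=np.zeros((600,800,3),np.uint8)
o[:,:480]=cv2.resize(t[100:400,110:390],(480,600)); o[:,480:]=cv2.resize(s[290:450,270:400],(320,600))
cv2.imwrite("pics/f.png",o)
t0=cv2.imread("pics/top0.png");d=(np.abs(t0.astype(int)-t).max(2)>60).astype(np.uint8)
n,l,st,c=cv2.connectedComponentsWithStats(d)
print([x.tolist() for x in st[1:] if x[4]>30], env.observe()["t"])
E
```

```text
[[328, 192, 25, 40, 548], [325, 229, 16, 6, 45], [481, 229, 157, 170, 12661], [305, 271, 27, 41, 695], [409, 310, 32, 60, 1192], [387, 339, 11, 16, 49], [587, 355, 53, 78, 2186], [401, 376, 11, 7, 32], [572, 385, 24, 31, 289], [374, 403, 151, 77, 4262], [552, 410, 35, 70, 589], [612, 447, 28, 33, 469], [327, 456, 13, 9, 47]] 22.2167
```

View pics/f.png

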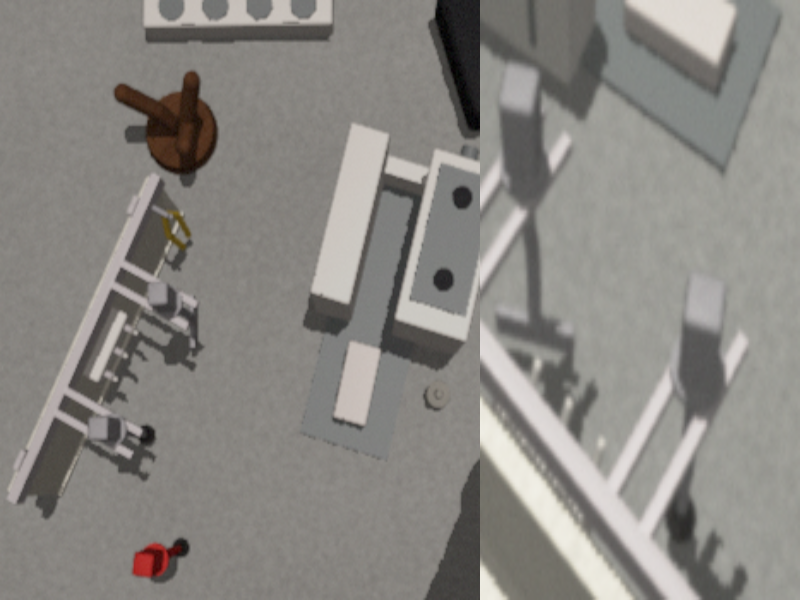

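The final picture shows the picker back on its own hook at crop (105,430), with its collar on the prongs. The plinth is wholly on the tray at crop (357,382), and the scraper, red tool, ornament and air stone have not moved. I'll hand in the job.

```bash
python3 -c "
from plant import env
print(env.finish_job())"
```

```text
the job is handed in; nothing more can be done
None
```

The plinth lies fully on the drip tray, and the picker is back on the hook it came from. I handed the job in at about 22 s of the 58 s allowed.

- **Drag:** I pressed the foot on the middle of the plinth with about 7 N. I then pulled it out 188 mm, with the force staying steady at about 7 N down and 2–3 N along the pull. The gripper never went near the plinth.
- **Plinth check:** the wrist camera, after lifting off, put the plinth at x −197 to −107 mm and y ±21 mm in the housing's frame. The tray runs from −225 to −85 mm, so all of it is on the tray with about 20 mm to spare.
- **Hook check:** lowering the picker onto the hook briefly pressed on it with about 10 N, and I eased off before opening the fingers. The final top and side pictures show its collar resting on the prongs.
- **Other objects:** the scraper, red look-alike, ornament and air stone look unmoved.
- **Not confirmed:** the before-and-after comparison showed changes around the larger block, the beaker and possibly the jar. The arm and its shadow covered those in the last top picture. The gripper stayed more than 200 mm above the work surface throughout, and the wrist forces gave no sign of contact there.
- **Measurement disagreement:** the top and wrist cameras placed the housing about 3 mm apart. I used the wrist camera's figures.

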